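Clamp the test tile and hold the moisture probe on its mark

TASK

Press the green hinged frame of the tile jig down by its yellow tab until the catches snap and hold it shut by themselves, and let go of it. Then take the yellow moisture probe out of its wooden stand and hold it with its sprung tip inside the blue ring on the sloping tile, square to the tile's face, pressing lightly so that the tip is pushed only part of the way in. Finish while still holding the probe there in the gripper, with the frame still shut, and leave the other things on the table where they are.

Things in the scene. Friction and masses are not known exactly. Their poses are not given: they have to be found in the camera images.
- tile: terracotta test tile, 150 x 150 x 10 mm, fixed in the jig on a deck that slopes 0.35 rad (20 degrees), the low side nearest the robot. Origin: centre of its upper face; z is square to that face, outwards; x points up the slope away from the robot, y to the left. The jig (wooden base 230 x 200 mm) stands to the left or the right in front of the robot, the probe's stand on the other side, and is fixed to the table
- spot (a point): centre of the blue painted ring on the tile's upper face (ring 20 mm inside, 28 mm outside diameter, white inside), 12 mm down the slope and 18 mm left of the tile's centre; same axes as the tile
- cover (a joint): angle (rad) of the green hinged window frame over the tile: 0 shut, flat on the jig parallel to the tile; grows as its near edge rises; starts between 0.5 and 0.9. A weak spring and friction in the hinge keep it raised; pushing it down takes about 1 to 3 N at the tab, and about 8 N over the last 10 mm, where two sprung balls snap over its near corners. Once past them (below 0.02) it stays shut, against a hard stop at 0; let go before them, it springs up again to about 0.2
- cover_hinge (a point): hinge axis of the frame, at its middle, along the y axis of the tile, at the upper (far) edge of the jig: 105 mm from the tile's centre up the slope, 6 mm above the tile's face. Frame 203 mm long from the hinge, 170 mm wide, 8 mm thick; window 147 mm along the slope by 134 mm. Its axes turn with the frame
- cover_tab (a point): middle of the yellow press tab on the near free edge of the frame, on its upper face; tab 50 mm wide, sticking out 35 mm beyond the frame; point 222 mm from the hinge axis and 4 mm above the frame's mid-plane. Its axes turn with the frame: z out of the upper face, x towards the hinge. Two steel catch posts stand 70 mm to either side of it, their tops 9 mm above the upper face of the shut frame
- probe: yellow moisture probe, about 170 g: square handle 30 x 30 x 110 mm, below it a dark 14 mm round nozzle 36 mm long, and out of that the sprung tip. Origin: centre of the handle's lower end; z points up along the handle, away from the tip; x and y are square to the handle's faces. It stands upright in its stand, the handle resting on the stand's top; best gripped about 20 mm below its top, so that the hand does not press on the handle; lift it 70 mm to clear the stand
- probe_point (a point): the very end of the probe's sprung tip (rubber ball end, 8 mm diameter), 60 mm below the probe's origin with the tip fully out
- probe_tip (a joint): how far the sprung tip is pushed in: 0 fully out to 0.012 m fully in; it takes 0.8 N to start it and 0.4 N more per mm (5.6 N fully in, then it is rigid)
- stand: fixed dark wooden stand block for the probe, 85 x 85 x 66 mm high, with a 21 mm upright hole in the middle; origin at the centre of its underside
- clay_tube: bystander: grey clay tube with paper core, 72 mm diameter, 185 mm high; origin at the centre of its underside
- glaze_blue: bystander: glaze jar with blue cap, 68 mm diameter, 85 mm high; origin at the centre of its underside
- glaze_green: bystander: glaze jar with green cap, 68 mm diameter, 85 mm high; origin at the centre of its underside
- bowl: bystander: terracotta bowl, 110 mm diameter, 55 mm high; origin at the centre of its underside
- brush_mug: bystander: white pot of brushes, 76 mm diameter, 180 mm high with the brushes; origin at the centre of its underside
- scraper: bystander: small wooden-handled scraper lying on the table between the jig and the stand, under 30 mm high; origin on its underside
There are look-alikes about, which are no part of the job. What is meant by the probe is not purple or turquoise, and is the smaller of those in its own colour.

How it is judged (in metres and radians):
On the way, in this order (a step that is already met when the one before it is completed fails the run):
1. the frame is shut and its catches hold it with nothing touching it, the probe still in its stand (value of joint cover below 0.02 rad and contact force between each of the arm, probe and cover below 0.1 N and z of probe_point in the frame of stand below 0.03 m), for 0.2 s.
2. the probe is lifted clear of its stand in the gripper (z of probe_point in the frame of stand above 0.068 m and contact force between the fingers and probe above 1 N and contact force between probe and stand below 0.1 N), for 0.1 s.
At the end, for the whole second after the job is handed in: For the last second the gripper holds the probe still, clear of its stand: tip end within 9 mm of the ring's centre, axis within 10 degrees of square to the tile, pressing with 0.6 to 7 N, tip pushed in 1.5 to 11.5 mm, the frame still latched (under 0.02 rad), bystanders within 30 mm of the start (value of joint cover below 0.02 rad and distance between probe_point and spot below 0.009 m and angle between the z axis of probe and the z axis of tile, either way round below 0.175 rad and contact force between probe and tile between 0.6 and 7 N and value of joint probe_tip between 0.0015 and 0.0115 m and contact force between the fingers and probe above 1 N and contact force between probe and stand below 0.1 N and linear speed of probe below 0.02 m/s); the arm keeps its last pose, push and grip.
It fails at once if the tile is pressed hard (over 20 N) with the probe (contact force between probe and tile above 20 N).
It fails at once if a bystander is moved more than 30 mm (distance of any of clay_tube, glaze_blue, glaze_green, bowl, brush_mug, scraper from where it was at the start of the episode above 0.03 m).
It also fails if it takes over 51 s, if anything falls off the work surface, if the arm or the gripper's body presses on something with over 40 N, if the wrist force passes 120 N, or if a joint passes its speed limit or range.

ROBOT

A 6-joint arm with a two-finger parallel gripper is mounted at the origin on the work surface. World frame = base frame: x ahead of the robot, y to its left, z up, the work surface at z = 0. Lengths are in mm, angles in rad, forces in N, time in s.
With the tool pointing down it reaches from about 275 to 750 mm from the base axis. Payload 10.2 kg.
Tool frame: the origin (TCP) lies between the finger pads; the fingertips stand 8 mm ahead of it and the grasp point (between the pads) lies 11 mm behind it; z points along the fingers, x is the direction in which the jaws open and shut, and the axes are right-handed (so a half turn about z gives the same grasp; the last joint's range is limited). The gripper opens to 85 mm and grips with 20 to 120 N. Pads are 22 mm wide; open, the fingers measure 114 mm over their backs; the gripper's body (76 mm by 85 mm) begins 54 mm behind the grasp point. The pads swing forward as they close: fully open they stand 13 mm farther back than shut.
Start: joints at [-1.522, 0.313, 1.498, -0, 1.331, -0.223], TCP at [140.931, -505.737, 239.294] pointing down, gripper open.
Joint ranges: [-2.94, 2.94], [-0.97, 2.17], [0.19, 2.56], [-1.23, 4.37], [0.02, 3.11], [-2.88, 2.88]. Speed limits (rad/s): [2.39, 2.39, 3.01, 3.14, 3.14, 3.14].

INTERFACE

Orientations are given as a unit quaternion [w, x, y, z].
In Python, from rig import sense, eyes, ctrl gives the robot as it stands.
- The arm moves only by the tool move_arm, never from a script. Its argument "rows" is a list that holds one entry, the list of rows, each a list of 5 numbers: the shift along the tool's x, y, z in mm, then the turn about the tool's z in units of 6 degrees (1.0 is 6 degrees), then the gripper command: -1 is shut, 1 is fully open, values between are in proportion. In form: [[[dx, dy, dz, roll, jaw], ...]]. A call has 1 to 12 rows; each row is the pose to reach, as a shift and turn from the pose measured when the call began, along the tool's axes at that moment; what a row does not reach only later rows make up. A row lasts 1/8 s, in which the tool goes at most 62.5 mm and 10.7 degrees, less where a joint would pass 70% of its speed; a pose out of reach is approached as far as the arm can. A call with a gripper value outside its range is refused whole. The fingers move at their own pace and stop on an object; "squeeze" is the grip in N (left out, the last holds). Time passes only in rows, so rows that repeat a pose let the fingers close. It gives the time, the measured TCP pose, the force and the opening at its end, in the units of the state.
- sense(): the state, without advancing time (a new reading comes with each control period).
- eyes.capture(name): name is "scene" or "top" or "wrist"; returns a dict with "color" (420x560x3 uint8, blue, green, red), "vertical_fov" (degrees; the focal length in pixels is half the picture's height over the tangent of half this angle, whatever the lens; pixels are square), "cx", "cy" (the principal point, pixels), "xyz" and "attitude" of the camera in the world. Camera axes: x right, y down, z forward; pixel columns grow to the right and rows downward; lengths in mm; the calibration is good to about 2 mm. The wrist camera is an equidistant fisheye: a pixel r from the principal point sees the ray r / f radians off the axis. A picture is of the moment at which its call begins. There is no depth.
- ctrl.finish_job(): hands the job in, once; it reports no verdict.
The state is a dict: "time_s": time; "joints": joint angles; "dq": joint speeds; "tau": joint torques, N m; "eef_pos": TCP position; "ee_rot": TCP orientation; "force": force on the tool from outside, world axes, zero at the start; "wrist_torque": the same for the moment, N m; "grip_width": opening from 0.0 (shut) to 1.0 (fully open).
Only numpy, scipy, OpenCV 4.12 (cv2) and the standard library are available. Lean on these libraries where they do the work, as an engineer would, in place of code of your own. Each camera call takes 0.05 s, during which the arm holds its last target. There are 200 camera calls.

## Working session

There is one attempt and no reset: what is moved stays moved. The work goes in short steps, Python scripts to look and compute and a tool call to move; the robot and the scene stay as the last step left them, time stands still between calls to the robot, and variables do not carry over. Pictures are saved under pics/ and viewed, about 8 in all and at most 12, crops included, and the job is handed in when it is done.

Besides the shell and the picture viewer there is one more tool, called after ">>>" as name([rows], argument=value, ...), one row to a line, values as JSON. move_arm: Moves the arm, as the interface text tells. Its arguments: {"type":"object","properties":{"rows":{"type":"array","items":{"type":"array","items":{"type":"array","items":{"type":"number"}}}},"squeeze":{"type":"number"}},"required":["rows"]}

```bash
ls; mkdir -p pics
python3 - <<'E'
from rig import sense, eyes, ctrl
import cv2,json,numpy as np,pickle
print(sense())
d={}
for n in ["scene","top","wrist"]:
    c=eyes.capture(n); d[n]=c
    cv2.imwrite(f"pics/{n}0.png",c["color"]); print(n,{k:v for k,v in c.items() if k!="color"})
pickle.dump(d,open("cap0.pkl","wb"))
E
```

```text
pics
{'time_s': 0.0, 'joints': array([-1.52238877e+00,  3.13448146e-01,  1.49841928e+00, -1.85822565e-05,
        1.33100159e+00, -2.23396289e-01]), 'dq': array([-0.00135952,  0.00161529, -0.00067113,  0.00024768,  0.00167769,
       -0.00080367]), 'tau': array([ 7.26265607e-04, -4.12262785e+01, -2.59743673e+01, -9.79528522e-05,
        4.11902263e-03,  3.96661136e-06]), 'eef_pos': array([ 140.92023933, -505.48268044,  238.74271894]), 'ee_rot': array([-4.83171380e-04,  7.96389742e-01, -6.04783409e-01, -4.17018887e-04]), 'force': array([ 0.11540093,  0.27389865, -0.55636629]), 'wrist_torque': array([-0.06104971,  0.00597288, -0.04304095]), 'grip_width': 0.9984802562277281}
scene {'vertical_fov': 52.1183930970021, 'cx': 277.65218908092356, 'cy': 207.2614259133927, 'xyz': array([1259.20400316,  787.62218686,  927.96053815]), 'attitude': array([-0.15281713,  0.31261726,  0.84194965, -0.41235684])}
top {'vertical_fov': 49.98633743454548, 'cx': 278.0787860318172, 'cy': 204.59754664882274, 'xyz': array([ 323.521802  ,    7.40396109, 1283.59970923]), 'attitude': array([-0.07447856,  0.70967568, -0.69679256,  0.07275643])}
wrist {'vertical_fov': 65.70646984690485, 'cx': 277.0835528663453, 'cy': 212.307071417733, 'xyz': array([ 206.22034822, -487.6193684 ,  373.75570242]), 'attitude': array([ 0.10945656,  0.78848116, -0.59943933, -0.08360145])}
```

View pics/scene0.png

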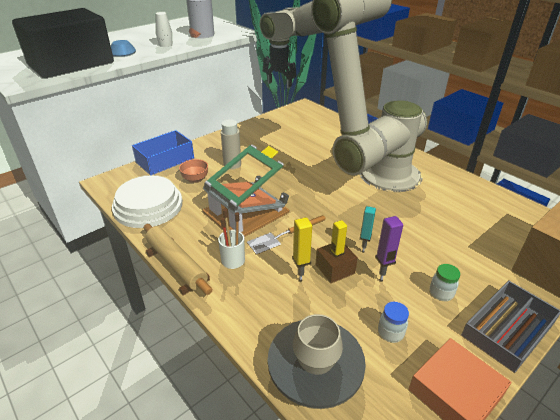

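View pics/top0.png

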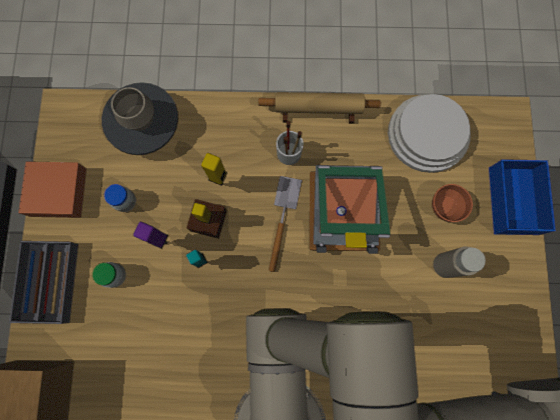

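Top view: the jig is at about (350,208), with its yellow tab at (355,240) and the blue ring at (341,211). The stand is at (206,219), with the probe handle's top at (201,210). I'll zoom in on both for exact pixels.

```bash
cat > h.py <<'E'
import numpy as np, cv2, pickle
from scipy.spatial.transform import Rotation as R
from scipy.optimize import least_squares
def rot(q): return R.from_quat(np.r_[q[1:],q[0]])
def foc(c): return 210/np.tan(np.radians(c["vertical_fov"])/2)
def proj(c,P,fish=False):
    p=rot(c["attitude"]).inv().apply(np.atleast_2d(P)-c["xyz"]); f=foc(c)
    if fish:
        r=np.hypot(p[:,0],p[:,1]); s=f*np.arctan2(r,p[:,2])/np.maximum(r,1e-9)
    else: s=f/p[:,2]
    return np.c_[c["cx"]+s*p[:,0],c["cy"]+s*p[:,1]]
def ray(c,u,v,fish=False):
    f=foc(c);d=np.array([u-c["cx"],v-c["cy"]])/f
    if fish:
        t=np.hypot(*d); d3=np.r_[d*np.sin(t)/t,np.cos(t)]
    else: d3=np.r_[d,1]
    return rot(c["attitude"]).apply(d3)
def onz(c,u,v,z,fish=False):
    d=ray(c,u,v,fish); return c["xyz"]+d*(z-c["xyz"][2])/d[2]
E
python3 - <<'E'
import cv2,pickle,numpy as np
d=pickle.load(open('cap0.pkl','rb'))
def crop(n,x,y,w,h,k):
    im=cv2.resize(d[n]["color"][y:y+h,x:x+w],None,fx=k,fy=k,interpolation=cv2.INTER_CUBIC)
    for i in range(0,w,10):
        cv2.line(im,(i*k,0),(i*k,6),(255,255,255),1); cv2.putText(im,str(x+i),(i*k,14),0,.3,(255,255,255),1)
    for j in range(0,h,10):
        cv2.line(im,(0,j*k),(6,j*k),(255,255,255),1); cv2.putText(im,str(y+j),(8,j*k+3),0,.3,(255,255,255),1)
    return im
a=crop("top",305,158,95,100,4); b=crop("top",180,190,60,50,6); 
c=crop("scene",195,140,100,95,4); e=crop("scene",300,210,70,75,4)
def pad(im,w,h): return cv2.copyMakeBorder(im[:h,:w],0,max(0,h-im.shape[0]),0,max(0,w-im.shape[1]),0)
cv2.imwrite("pics/z.png",np.vstack([np.hstack([pad(a,400,300+100),pad(c,400,400)])]))
cv2.imwrite("pics/z2.png",np.hstack([pad(b,400,300),pad(e,400,300)]))
im=np.vstack([np.hstack([pad(a,400,400),pad(c,400,400)])])
E
```

```text
(no output)
```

View pics/z.png

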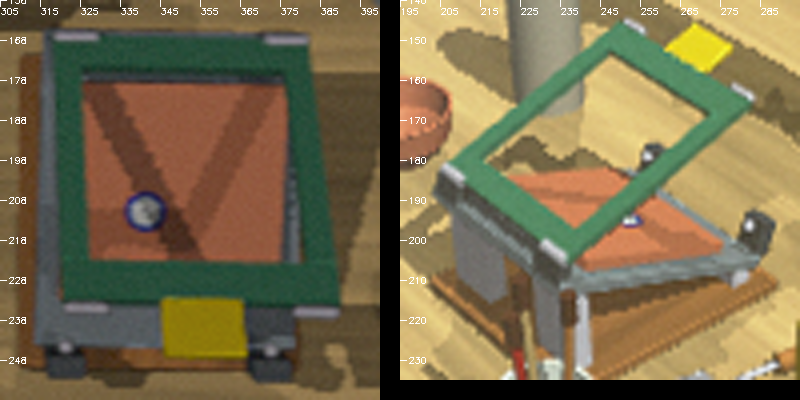

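View pics/z2.png

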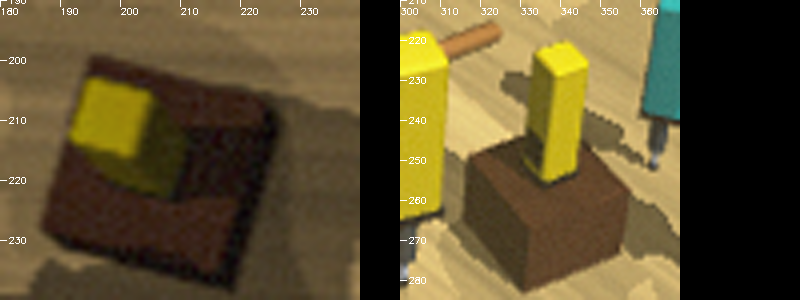

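```bash
cat > fit.py <<'E'
from h import *
d=pickle.load(open('cap0.pkl','rb')); T,S=d["top"],d["scene"]
def tileR(psi): return R.from_euler('z',psi)*R.from_euler('y',-0.35)   # x up-slope
def cov(p,th,P): # frame coords: dist from hinge, y, height -> world
    P=np.atleast_2d(P).astype(float); Rt=tileR(p[3]); c,s=np.cos(th),np.sin(th)
    q=np.c_[105-P[:,0]*c-P[:,2]*(-s)*-1*-1, P[:,1], 6+P[:,0]*s+P[:,2]*c]
    q[:,0]=105-P[:,0]*c+P[:,2]*s
    return Rt.apply(q)+p[:3]
topc=[[0,85,4],[0,-85,4],[203,85,4],[203,-85,4],[238,25,4],[238,-25,4],[203,25,4],[203,-25,4]]
to=[[318.5,166.75],[382,166.25],[320.75,233.5],[390,234.25],[345.75,247.25],[366.5,246.75],[345.5,233],[365.5,232.5]]
so=[[238.75,204.5],[205,181],[283,164],[252,145.5],[278,151.75],[269,145.5],[273,158],[261,150]]
def res(p,raw=False):
    W=cov(p,p[4],topc); ring=tileR(p[3]).apply([[-12,18,0]])+p[:3]
    r=np.r_[proj(T,W)-to, proj(S,W)-so, proj(T,ring)-[[341.5,210.75]], 0.5*(proj(S,ring)-[[253,195]])]
    return r if raw else r.ravel()
if __name__=="__main__":
    s=least_squares(res,[480,-170,100,0,.7],loss='soft_l1'); p=s.x
    print("jig",p.round(4)); print(res(p,True).round(1).tolist())
    np.save("jig.npy",p)
    Rt=tileR(p[3]); print("spot",Rt.apply([-12,18,0])+p[:3],"zaxis",Rt.apply([0,0,1]))
    print("tab now",cov(p,p[4],[222,0,4]),"tab shut",cov(p,0,[222,0,4]),"hinge",cov(p,0,[0,0,0]))
    hc=[[1,1],[1,-1],[-1,-1],[-1,1]]
    def sq(x,y,yaw,h,z): return np.c_[R.from_euler('z',yaw).apply(np.c_[np.array(hc)*h,np.zeros(4)])[:,:2]+[x,y],np.full(4,z)]
    # order of corners: far-left, far-right, near-right, near-left (top view)
    st_t=[[195,199.2],[223.7,206.3],[216.3,237],[187,228]]; pr_t=[[195.3,202.8],[205.5,204.7],[202.2,216.3],[191.7,213.7]]
    st_s=[[332,265.5],[316.75,249.25],None,[356.75,257]]; pr_s=[[338,229.25],[333.25,223],[340.75,220.5],[346.75,225.5]]
    for nm,h,z,t,sc in (("stand",42.5,66,st_t,st_s),("probe",15,176,pr_t,pr_s)):
        k=[i for i in range(4) if sc[i]]
        f=lambda q:np.r_[proj(T,sq(*q,h,z))-t,proj(S,sq(*q,h,z)[k])-[sc[i] for i in k]].ravel()
        s=least_squares(f,[430,220,-.2],loss='soft_l1'); print(nm,s.x.round(3),f(s.x).round(1).tolist())
E
python3 fit.py
```

```text
jig [ 5.775553e+02 -1.769109e+02  7.942470e+01  2.600000e-03  6.844000e-01]
[[-0.8, -0.4], [-0.7, 1.1], [-0.5, 0.4], [-0.2, 0.7], [-0.1, -0.1], [0.0, 0.8], [-0.7, 1.2], [-0.2, 2.1], [-3.6, 0.2], [-0.5, 0.1], [-0.9, 0.4], [-2.5, -1.0], [-0.4, -1.1], [-1.0, -0.5], [-3.0, -0.9], [-0.5, 1.2], [-0.7, -0.4], [-1.3, -0.3]]
spot [ 566.23523962 -158.94072971   75.30997321] zaxis [-3.42896609e-01 -9.06445503e-04  9.39372713e-01]
tab now [[ 465.74582057 -177.20643588  197.71403591]] tab shut [[ 464.22006606 -177.21046921   48.69943056]] hinge [[ 674.1316661  -176.65556892  121.06525296]]
stand [ 5.41799e+02  2.12823e+02 -2.28000e-01] [-0.5, -0.2, 0.3, 0.0, -0.6, -1.0, -1.3, 0.5, -0.1, -0.2, -0.9, -2.4, 0.1, -1.6]
probe [ 5.42870e+02  2.13338e+02 -2.17000e-01] [-1.6, -0.8, -0.3, 0.0, -0.2, -0.2, -1.3, -0.3, -0.1, -2.4, -1.6, -2.4, -0.1, -3.1, 0.3, -2.0]
```

```bash
cat > to.py <<'E'
# usage: to.py x y z [jaw_angle_rad]  -> shift along tool axes, roll in 6deg units
import sys; from h import *; from rig import sense
s=sense(); Rt=rot(s["ee_rot"]); a=[float(v) for v in sys.argv[1:]]
x=Rt.apply([1,0,0]); z=Rt.apply([0,0,1]); ang=np.arctan2(x[1],x[0])
print("t",s["time_s"],"pos",s["eef_pos"].round(1),"jaw ang",ang.round(3),"z",z.round(3),"F",s["force"].round(2),"w",round(s["grip_width"],3),"j",s["joints"].round(2))
if len(a)>=3: print("shift",Rt.inv().apply(np.array(a[:3])-s["eef_pos"]).round(1))
if len(a)>3:
    t=Rt.inv().apply([np.cos(a[3]),np.sin(a[3]),0]); print("roll",(np.degrees(np.arctan2(t[1],t[0]))/6).round(2))
E
python3 to.py 457 -177 245 -1.571
python3 -c "
from h import *
T=pickle.load(open('cap0.pkl','rb'))['top']
for n,u,v,z in(('tube',470,262,185),('bowl',452,203,50),('mug',290,150,90),('bluejar',117,196,85),('bigprobe',212,162,170),('purple',148,233,150),('turq',195,258,100),('scraper',287,190,20),('scr2',272,268,20)):print(n,onz(T,u,v,z).round())"
```

```text
t 0.15 pos [ 140.9 -505.5  238.9] jaw ang -1.299 z [-0.     0.001 -1.   ] F [-0.34 -0.65 -0.72] w 1.002 j [-1.52  0.31  1.5   0.    1.33 -0.22]
shift [-231.6 -392.7   -5.8]
roll 2.6
tube [ 422. -456.  185.]
bowl [ 598. -474.   50.]
mug [732. -18.  90.]
bluejar [593. 453.  85.]
bigprobe [668. 185. 170.]
purple [484. 341. 150.]
turq [427. 228. 100.]
scraper [634. -12.  20.]
scr2 [410.  27.  20.]
```

>>> move_arm([
  [[-232, -393, -6, 2.6, -1], [-232, -393, -6, 2.6, -1], [-232, -393, -6, 2.6, -1], [-232, -393, -6, 2.6, -1], [-232, -393, -6, 2.6, -1], [-232, -393, -6, 2.6, -1], [-232, -393, -6, 2.6, -1], [-232, -393, -6, 2.6, -1], [-232, -393, -6, 2.6, -1], [-232, -393, -6, 2.6, -1]],
])

```text
time_s: 1.4
eef_pos: [456.7, -177.2, 245.0]
ee_rot: [0.0, -0.707, 0.707, 0.001]
force: [-0.3, -0.3, -0.0]
grip_width: -0.001
```

```bash
python3 to.py 457 -177 245 -1.571
python3 - <<'E'
from rig import eyes; import cv2,pickle
c=eyes.capture("wrist"); cv2.imwrite("pics/w1.png",c["color"]); pickle.dump(c,open("w1.pkl","wb"))
E
```

```text
t 1.4 pos [ 456.7 -177.2  245. ] jaw ang -1.572 z [-0.001  0.001 -1.   ] F [-0.29 -0.29 -0.04] w -0.001 j [-0.61  0.23  1.59  0.    1.32  0.96]
shift [-0.2 -0.3  0. ]
roll -0.01
```

View pics/w1.png

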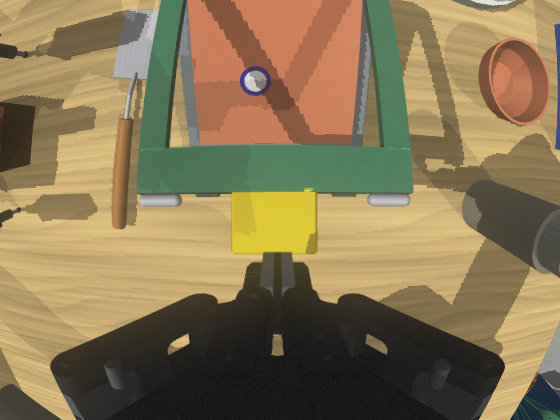

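The wrist view shows the tab at (232–316, 192–254), straight ahead of the shut fingers at (277,262), and the ring centre at (255,81). I'll compare those with my model.

Run:
```python
from fit import *
c=pickle.load(open('w1.pkl','rb')); p=np.load('jig.npy')
print("spot pred",proj(c,tileR(p[3]).apply([[-12,18,0]])+p[:3],True), "obs 255,81")
print("tab",proj(c,cov(p,p[4],topc[4:]+topc[2:4]),True).round(1).tolist(),"obs near-left 233,254 near-right 316,254 far-left 232,192 far-right 316,192, frame 138,193 412,193")
def r2(q):
    r=np.r_[proj(c,cov(q,q[4],topc[4:]+topc[2:4]),True)-[[233,254],[316,254],[232,192],[316,192],[138,193],[412,193]],
     proj(c,tileR(q[3]).apply([[-12,18,0]])+q[:3],True)-[[255,81]]].ravel()
    return np.r_[res(q),r2w*r]
r2w=.7
s=least_squares(r2,p,loss='soft_l1');q=s.x;print(q.round(4),r2(q)[-14:].round(1)); np.save('jig2.npy',q)
print("spot",tileR(q[3]).apply([-12,18,0])+q[:3],"tab now",cov(q,q[4],[222,0,4]),"tab shut",cov(q,0,[222,0,4]))
```

```text
spot pred [[256.49070929  78.2602477 ]] obs 255,81
tab [[234.1, 250.9], [318.6, 250.6], [234.2, 192.0], [318.1, 191.6], [141.2, 193.6], [411.4, 192.3]] obs near-left 233,254 near-right 316,254 far-left 232,192 far-right 316,192, frame 138,193 412,193
[ 5.765473e+02 -1.761753e+02  7.911800e+01 -5.000000e-04  6.986000e-01] [-1.  -1.1  0.9 -1.2 -0.1  0.5  0.6  0.4  0.2  0.7 -0.4  0.3  0.5 -1.2]
spot [ 565.28415812 -158.16942923   75.00318704] tab now [[ 465.84279893 -176.11770884  200.34798471]] tab shut [[ 463.2116966  -176.11634031   48.39264438]]
```

>>> move_arm([
  [[0, 0, 25, 0, -1], [0, 0, 45, 0, -1], [0, 0, 65, 0, -1], [0, 0, 85, 0, -1], [0, 0, 105, 0, -1], [0, 0, 125, 0, -1], [0, 0, 145, 0, -1], [0, 0, 160, 0, -1], [0, 0, 168, 0, -1], [0, 0, 168, 0, -1]],
])

```text
time_s: 2.7
eef_pos: [456.2, -177.3, 76.9]
ee_rot: [0.0, -0.706, 0.708, 0.001]
force: [-0.7, -0.7, -0.8]
grip_width: -0.002
```

>>> move_arm([
  [[0, 0, 5, 0, -1], [0, 0, 9, 0, -1], [0, 0, 12, 0, -1], [0, 0, 12, 0, -1]],
])

```text
time_s: 3.2
eef_pos: [456.3, -177.3, 65.0]
ee_rot: [0.0, -0.706, 0.708, 0.001]
force: [0.4, 0.2, 0.9]
grip_width: -0.001
```

```bash
python3 to.py
python3 - <<'E'
from rig import eyes; import cv2,pickle
c=eyes.capture("wrist"); s=eyes.capture("scene"); cv2.imwrite("pics/w2.png",cv2.hconcat([c["color"][100:330,120:480],cv2.resize(s["color"][130:245,190:310],(480,460))[:230*2:2]]))
pic=cv2.resize(s["color"][130:245,190:310],(480,460)); w=cv2.copyMakeBorder(c["color"][60:330,150:450],0,190,0,0,0)
cv2.imwrite("pics/w2.png",cv2.hconcat([w,pic]))
E
```

```text
t 3.2 pos [ 456.3 -177.3   65. ] jaw ang -1.573 z [-0.001  0.001 -1.   ] F [0.41 0.18 0.86] w -0.001 j [-0.61  0.46  1.8   0.    0.88  0.96]
```

View pics/w2.png

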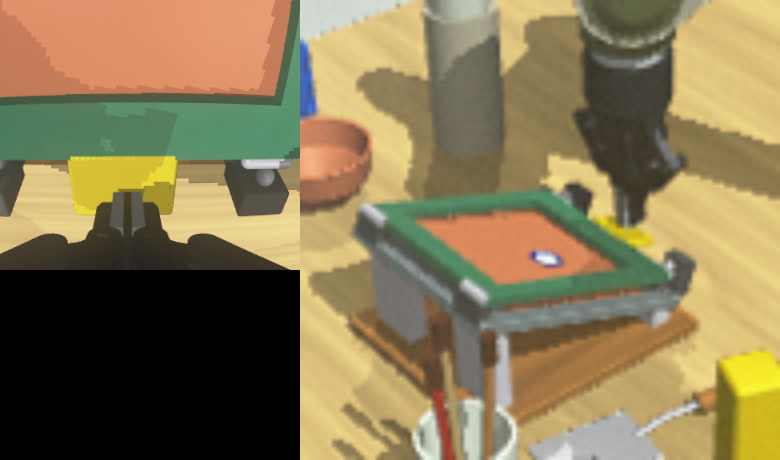

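The frame is nearly down but not latched: its corner is still above the ball at about (265,178) in the crop. I'll keep pressing.

>>> move_arm([
  [[0, 0, 2, 0, -1], [0, 0, 4, 0, -1], [0, 0, 6, 0, -1], [0, 0, 8, 0, -1], [0, 0, 8, 0, -1]],
])

```text
time_s: 3.92
eef_pos: [456.8, -177.6, 60.2]
ee_rot: [0.0, -0.707, 0.708, -0.0]
force: [-12.1, 7.6, 44.3]
grip_width: 0.0
```

>>> move_arm([
  [[0, 0, -4, 0, -1], [0, 0, -40, 0, -1], [0, 0, -80, 0, -1], [0, 0, -80, 0, -1]],
])

```text
time_s: 4.42
eef_pos: [457.7, -178.2, 142.3]
ee_rot: [0.001, -0.707, 0.708, -0.003]
force: [0.0, 0.3, -0.0]
grip_width: 0.001
```

```bash
python3 to.py
python3 - <<'E'
from rig import eyes; import cv2,pickle
c=eyes.capture("wrist"); s=eyes.capture("scene"); t=eyes.capture("top")
pickle.dump((c,s,t),open("c3.pkl","wb"))
pic=cv2.resize(s["color"][150:245,190:310],(480,380)); w=cv2.copyMakeBorder(c["color"][0:280,130:450],0,100,0,0,0)
cv2.imwrite("pics/w3.png",cv2.hconcat([w,pic]))
E
```

```text
t 4.425 pos [ 457.7 -178.2  142.3] jaw ang -1.572 z [ 0.004 -0.003 -1.   ] F [ 0.01  0.35 -0.02] w 0.001 j [-0.61  0.34  1.73  0.    1.06  0.96]
```

View pics/w3.png

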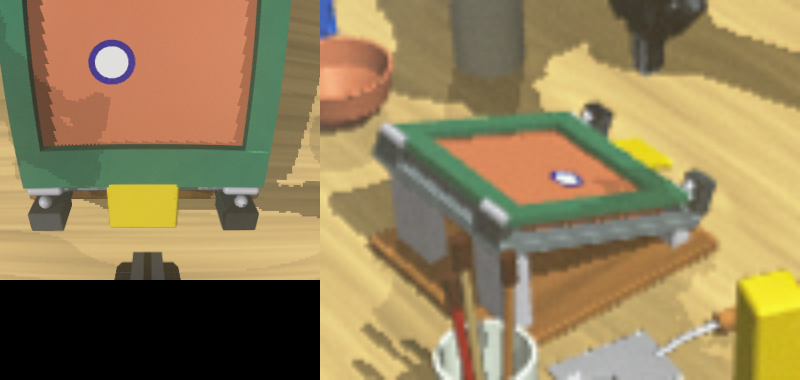

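Both sprung balls now sit over the frame's near corners, at (45,200) and (240,200) in the left crop, so it looks latched. I'll check the angle and refine the spot.

```bash
python3 - <<'E'
from fit import *
c,s_,t_=pickle.load(open('c3.pkl','rb')); w1=pickle.load(open('w1.pkl','rb')); p=np.load('jig2.npy')
ring=lambda q:tileR(q[3]).apply([[-12,18,0]])+q[:3]
def r3(q):
    a=proj(c,cov(q,q[5],[[203,85,4],[203,-85,4],[238,25,4],[238,-25,4]]),True)-[[152,188],[398,187],[241,227],[308,226]]
    b=proj(c,ring(q),True)-[[242,62]]
    e=np.r_[proj(w1,cov(q,q[4],topc[4:]+topc[2:4]),True)-[[233,254],[316,254],[232,192],[316,192],[138,193],[412,193]],proj(w1,ring(q),True)-[[255,81]]]
    return np.r_[a,b,e].ravel()
f=lambda q:np.r_[res(q[:5]),.7*r3(q)]
o=least_squares(f,np.r_[p,0.],loss='soft_l1'); q=o.x
print(q.round(4),r3(q).round(1)); np.save('jig3.npy',q); print("spot",ring(q))
E
python3 to.py 543 213 300 -1.788
```

```text
[ 5.770504e+02 -1.759807e+02  8.058300e+01  2.800000e-03  6.912000e-01
  1.200000e-03] [ 3.9  0.8 -7.1  0.3 -0.6 -0.  -1.4  0.6  0.3 -2.7 -1.  -1.4  1.6 -1.8
  0.1  1.   1.   0.5  0.5  1.5 -0.4  0.1  0.4 -2.4]
spot [[ 565.72813527 -158.01195039   76.46820608]]
t 4.575 pos [ 456.2 -177.3  139.1] jaw ang -1.572 z [-0.001  0.001 -1.   ] F [-0.06  0.23 -0.2 ] w -0.001 j [-0.61  0.34  1.74  0.    1.06  0.96]
shift [-390.5  -86.  -160.7]
roll 2.06
```

>>> move_arm([
  [[0, 0, -60, 0, -1], [0, 0, -120, 0, -1], [-50, -10, -161, 0.5, 0], [-110, -25, -161, 1, 1], [-170, -40, -161, 1.5, 1], [-230, -50, -161, 2.06, 1], [-290, -65, -161, 2.06, 1], [-350, -77, -161, 2.06, 1], [-390, -86, -161, 2.06, 1], [-390, -86, -161, 2.06, 1]],
])

```text
time_s: 5.82
eef_pos: [542.7, 214.8, 297.9]
ee_rot: [-0.002, -0.628, 0.778, 0.002]
force: [0.0, 0.1, 0.1]
grip_width: 1.001
```

```bash
python3 to.py 543 213 145 -1.788
python3 - <<'E'
from rig import eyes; import cv2,pickle
c=eyes.capture("wrist"); cv2.imwrite("pics/w4.png",c["color"]); pickle.dump(c,open("w4.pkl","wb"))
from h import *
hc=np.array([[1,1],[1,-1],[-1,-1],[-1,1]])*15
P=np.c_[R.from_euler('z',-.217).apply(np.c_[hc,np.zeros(4)])[:,:2]+[543,213.2],np.full(4,176)]
print(proj(c,P,True).round(1).tolist())
E
```

```text
t 5.825 pos [542.7 214.8 297.9] jaw ang -1.785 z [-0.005  0.    -1.   ] F [0.05 0.1  0.11] w 1.001 j [0.18 0.42 1.2  0.   1.53 1.96]
shift [  1.6  -1.4 152.9]
roll 0.03
[[259.2, 187.2], [296.4, 187.2], [295.8, 222.7], [259.6, 222.6]]
```

View pics/w4.png

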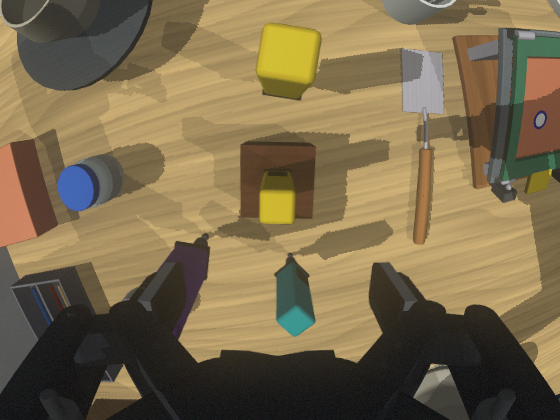

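>>> move_arm([
  [[1.6, -1.4, 40, 0, 1], [1.6, -1.4, 80, 0, 1], [1.6, -1.4, 115, 0, 1], [1.6, -1.4, 135, 0, 1], [1.6, -1.4, 148, 0, 1], [1.6, -1.4, 153, 0, 1], [1.6, -1.4, 153, 0, 1]],
])

```text
time_s: 6.75
eef_pos: [543.3, 211.1, 145.6]
ee_rot: [-0.001, -0.627, 0.779, 0.001]
force: [0.1, -0.0, -0.6]
grip_width: 1.003
```

```bash
python3 to.py 543 213.2 145 -1.788
```

```text
t 6.75 pos [543.3 211.1 145.6] jaw ang -1.786 z [-0.004  0.    -1.   ] F [ 0.07 -0.02 -0.57] w 1.003 j [0.17 0.52 1.44 0.   1.18 1.96]
shift [-1.9  0.7  0.6]
roll 0.01
```

>>> move_arm([
  [[-1.9, 0.7, 0.5, 0, 0.2], [-1.9, 0.7, 0.5, 0, -0.5], [-1.9, 0.7, 0.5, 0, -1], [-1.9, 0.7, 0.5, 0, -1], [-1.9, 0.7, 0.5, 0, -1], [-1.9, 0.7, 0.5, 0, -1]],
], squeeze=40)

```text
time_s: 7.5
eef_pos: [543.2, 213.3, 145.4]
ee_rot: [-0.001, -0.627, 0.779, 0.001]
force: [-0.1, 2.1, 3.6]
grip_width: 0.344
```

>>> move_arm([
  [[0, 0, -15, 0, -1], [0, 0, -40, 0, -1], [0, 0, -70, 0, -1], [0, 0, -90, 0, -1], [0, 0, -100, 0, -1], [0, 0, -100, 0, -1]],
])

```text
time_s: 8.25
eef_pos: [543.5, 213.2, 245.7]
ee_rot: [-0.001, -0.627, 0.779, 0.001]
force: [-0.2, -0.2, -2.0]
grip_width: 0.348
```

```bash
python3 to.py 500 0 400 -1.571
```

```text
t 8.25 pos [543.5 213.2 245.7] jaw ang -1.787 z [-0.003  0.    -1.   ] F [-0.23 -0.18 -1.97] w 0.348 j [0.17 0.44 1.3  0.   1.4  1.96]
shift [ 217.6   -2.7 -154.3]
roll -2.06
```

>>> move_arm([
  [[0, 0, -50, 0, -1], [0, 0, -100, 0, -1], [50, 0, -150, -0.5, -1], [100, -10, -154, -1, -1], [150, -20, -154, -1.5, -1], [200, -35, -154, -2.06, -1], [218, -50, -154, -2.06, -1], [218, -100, -154, -2.06, -1], [218, -100, -154, -2.06, -1]],
])

```text
time_s: 9.38
eef_pos: [597.3, -21.9, 395.4]
ee_rot: [-0.002, -0.707, 0.708, 0.004]
force: [-0.2, -0.2, -2.0]
grip_width: 0.347
```

```bash
python3 to.py 850 0 400 -1.571
```

```text
t 9.375 pos [597.3 -21.9 395.4] jaw ang -1.572 z [-0.008  0.002 -1.   ] F [-0.18 -0.22 -2.04] w 0.347 j [-0.23  0.45  0.9   0.    1.79  1.34]
shift [ -22.2 -252.6   -6.6]
roll -0.01
```

>>> move_arm([
  [[-60, 0, -6, 0, -1], [-110, -10, -6, 0, -1], [-137, -50, -6, 0, -1], [-137, -100, -6, 0, -1], [-137, -150, -6, 0, -1], [-137, -180, -6, 0, -1], [-137, -210, -6, 0, -1], [-137, -240, -6, 0, -1], [-137, -260, -6, 0, -1]],
])

```text
time_s: 10.5
eef_pos: [740.6, 101.5, 348.0]
ee_rot: [0.014, -0.707, 0.707, -0.009]
force: [-0.3, 0.9, -1.6]
grip_width: 0.344
```

```bash
python3 to.py 850 115 400 -1.571
```

```text
t 10.5 pos [740.6 101.5 348. ] jaw ang -1.572 z [ 0.031  0.007 -0.999] F [-0.32  0.9  -1.61] w 0.344 j [-0.02  0.94  0.19  0.01  1.98  1.55]
shift [ -14.  -110.9  -48.4]
roll -0.01
```

>>> move_arm([
  [[-14, -60, -40, 0, -1], [-14, -120, -80, 0, -1], [-14, -180, -120, 0, -1], [-14, -240, -160, 0, -1], [-14, -300, -200, 0, -1]],
])

```text
time_s: 11.12
eef_pos: [738.8, 91.8, 370.5]
ee_rot: [0.028, -0.706, 0.707, -0.02]
force: [-0.1, 0.0, -2.0]
grip_width: 0.344
```

```bash
python3 to.py 850 115 400 -1.571
```

```text
t 11.125 pos [738.8  91.8 370.5] jaw ang -1.572 z [ 0.068  0.011 -0.998] F [-0.08  0.04 -2.03] w 0.344 j [-0.04  0.91  0.19  0.02  1.98  1.54]
shift [ -23.6 -112.9  -21.5]
roll -0.01
```

>>> move_arm([
  [[-30, -200, 0, 0, -1], [-30, -400, 0, 0, -1], [-30, -400, 0, 0, -1]],
])

```text
time_s: 11.5
eef_pos: [776.7, 91.7, 316.0]
ee_rot: [0.042, -0.706, 0.707, -0.031]
force: [0.5, -0.1, -2.5]
grip_width: 0.346
```

```bash
python3 to.py 850 115 400 -1.571
```

```text
t 11.5 pos [776.7  91.7 316. ] jaw ang -1.572 z [ 0.103  0.016 -0.995] F [ 0.51 -0.09 -2.53] w 0.346 j [-0.04  0.99  0.19  0.02  1.87  1.54]
shift [-24.7 -81.5 -75.6]
roll -0.02
```

>>> move_arm([
  [[-30, -350, -200, 0, -1], [-30, -350, -200, 0, -1], [-30, -350, -200, 0, -1]],
])

```text
time_s: 11.88
eef_pos: [773.7, 87.1, 344.9]
ee_rot: [0.058, -0.705, 0.706, -0.044]
force: [-0.2, 0.9, -2.0]
grip_width: 0.35
```

>>> move_arm([
  [[-30, -350, -100, 0, -1], [-30, -350, -100, 0, -1], [-30, -350, -100, 0, -1]],
])

```text
time_s: 12.25
eef_pos: [786.9, 84.7, 339.8]
ee_rot: [0.073, -0.703, 0.705, -0.056]
force: [0.0, 0.4, -2.2]
grip_width: 0.349
```

>>> move_arm([
  [[-30, -350, -150, 0, -1], [-30, -350, -150, 0, -1], [-30, -350, -150, 0, -1]],
])

```text
time_s: 12.62
eef_pos: [788.1, 81.6, 359.1]
ee_rot: [0.089, -0.702, 0.703, -0.069]
force: [-0.1, 1.0, -1.8]
grip_width: 0.344
```

```bash
python3 to.py 850 115 400 -1.571
```

```text
t 12.625 pos [788.1  81.6 359.1] jaw ang -1.569 z [ 0.222  0.028 -0.975] F [-0.05  1.03 -1.81] w 0.344 j [-0.06  0.93  0.19  0.04  1.8   1.53]
shift [-34.4 -69.3 -25.2]
roll -0.05
```

>>> move_arm([
  [[-10, -350, -150, 0, -1], [-10, -350, -150, 0, -1], [-10, -350, -150, 0, -1]],
])

```text
time_s: 13.0
eef_pos: [788.4, 71.2, 379.9]
ee_rot: [0.104, -0.7, 0.702, -0.082]
force: [0.0, -0.5, -1.9]
grip_width: 0.344
```

>>> move_arm([
  [[0, -350, -150, 0, -1], [0, -350, -150, 0, -1], [0, -350, -150, 0, -1]],
])

```text
time_s: 13.38
eef_pos: [787.2, 58.5, 402.7]
ee_rot: [0.119, -0.698, 0.7, -0.095]
force: [-0.3, 0.5, -1.3]
grip_width: 0.346
```

>>> move_arm([
  [[0, -350, -150, 0, -1], [0, -350, -150, 0, -1], [0, -350, -150, 0, -1]],
])

```text
time_s: 13.75
eef_pos: [784.0, 47.8, 426.9]
ee_rot: [0.134, -0.695, 0.698, -0.108]
force: [-0.2, -0.2, -1.9]
grip_width: 0.345
```

```bash
python3 to.py 620 -160 420 -1.571
```

```text
t 13.75 pos [784.   47.8 426.9] jaw ang -1.567 z [ 0.338  0.036 -0.941] F [-0.17 -0.17 -1.89] w 0.345 j [-0.11  0.85  0.19  0.08  1.76  1.49]
shift [207.3 154.8 -56.5]
roll -0.09
```

```bash
python3 to.py 530 -150 420; python3 to.py 498.3 -165.2 264.1
```

```text
t 13.75 pos [784.   47.8 426.9] jaw ang -1.567 z [ 0.338  0.036 -0.941] F [-0.17 -0.17 -1.89] w 0.345 j [-0.11  0.85  0.19  0.08  1.76  1.49]
shift [197.  239.6 -86.5]
t 13.75 pos [784.   47.8 426.9] jaw ang -1.567 z [ 0.338  0.036 -0.941] F [-0.17 -0.17 -1.89] w 0.345 j [-0.11  0.85  0.19  0.08  1.76  1.49]
shift [217.9 321.9  48.9]
```

>>> move_arm([
  [[33, 40, -14, 0, -1], [66, 80, -29, 0, -1], [99, 120, -43, 0, -1], [131, 160, -58, 0, -1], [164, 200, -72, 0, -1], [197, 240, -86, 0, -1], [202, 260, -50, 0, -1], [207, 280, -20, 0, -1], [212, 300, 15, 0, -1], [218, 322, 49, 0, -1], [218, 322, 49, 0, -1], [218, 322, 49, 0, -1]],
])

```text
time_s: 15.25
eef_pos: [499.1, -165.6, 266.0]
ee_rot: [0.135, -0.695, 0.697, -0.109]
force: [-0.5, 1.0, -1.5]
grip_width: 0.346
```

```bash
python3 to.py 498.3 -165.2 264.1
python3 - <<'E'
from rig import eyes,sense; import cv2,pickle
from h import *
d={n:eyes.capture(n) for n in("wrist","scene","top")}; d["s"]=sense(); pickle.dump(d,open("c5.pkl","wb"))
w=d["wrist"]["color"]; s=cv2.resize(d["scene"]["color"][110:245,190:320],None,fx=3.1,fy=3.1)[:418]
print(w.shape,s.shape)
s=cv2.copyMakeBorder(s,0,420-s.shape[0],0,0,0); cv2.imwrite("pics/c5.png",cv2.hconcat([w[:,120:510],s]))
S=d["s"];a=rot(S["ee_rot"]).apply([0,0,1]);spot=np.array([[565.7,-158,76.5]])
for L in(139.4,79.4,-31):
  P=S["eef_pos"]+a*L;print(L,P.round(1),"wrist",proj(d["wrist"],P,True).round(1),"scene",proj(d["scene"],P).round(1),"top",proj(d["top"],P).round(1))
print("spot",proj(d["wrist"],spot,True),proj(d["scene"],spot),proj(d["top"],spot))
E
```

```text
t 15.25 pos [ 499.1 -165.6  266. ] jaw ang -1.567 z [ 0.34   0.035 -0.94 ] F [-0.5   0.99 -1.55] w 0.346 j [-0.66  0.14  1.69  0.27  1.07  0.81]
shift [-0.4  1.4  1.5]
(420, 560, 3) (418, 403, 3)
139.4 [ 546.3 -160.6  134.6] wrist [[276.1 201.6]] scene [[254.1 177.3]] top [[344.6 213.5]]
79.4 [ 525.9 -162.7  191. ] wrist [[275.9 222.4]] scene [[258.  160.3]] top [[348.8 217.3]]
-31 [ 488.4 -166.6  294.7] wrist [[275.3 310.3]] scene [[265.6 127.6]] top [[358.  225.6]]
spot [[275.75686411 189.02266047]] [[250.62364623 194.10291797]] [[340.4912962  210.47841519]]
```

View pics/c5.png

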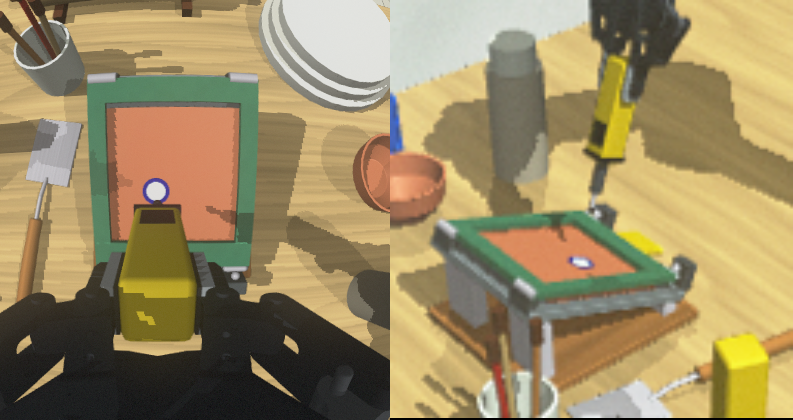

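```bash
python3 to.py 513.9 -163.2 214.6
```

```text
t 15.4 pos [ 498.9 -165.5  265.6] jaw ang -1.567 z [ 0.34   0.035 -0.94 ] F [ 0.24 -0.19 -1.93] w 0.341 j [-0.66  0.14  1.69  0.27  1.07  0.81]
shift [-0.4  3.3 53.1]
```

>>> move_arm([
  [[0, 3, 15, 0, -1], [0, 3, 30, 0, -1], [0, 3, 42, 0, -1], [0, 3, 50, 0, -1], [0, 3, 53, 0, -1], [0, 3, 53, 0, -1]],
])

```text
time_s: 16.15
eef_pos: [514.2, -163.6, 214.8]
ee_rot: [0.135, -0.696, 0.697, -0.109]
force: [-0.2, 0.1, -2.6]
grip_width: 0.346
```

```bash
cat > look.py <<'E'
import sys; from h import *; from rig import eyes,sense
d={n:eyes.capture(n) for n in("wrist","scene","top")}; d["s"]=S=sense(); pickle.dump(d,open("c6.pkl","wb"))
def crop(n,x,y,w,h,k): return cv2.resize(d[n]["color"][y:y+h,x:x+w],None,fx=k,fy=k,interpolation=cv2.INTER_CUBIC)
a=crop("scene",220,140,66,75,8); b=crop("top",310,175,50,75,8)
for im,x,y in((a,220,140),(b,310,175)):
    for i in range(0,im.shape[1],80): cv2.line(im,(i,0),(i,8),(0,0,255),1); cv2.putText(im,str(x+i//8),(i,18),0,.35,(0,0,255),1)
    for i in range(0,im.shape[0],80): cv2.line(im,(0,i),(8,i),(0,0,255),1); cv2.putText(im,str(y+i//8),(10,i+4),0,.35,(0,0,255),1)
cv2.imwrite(sys.argv[1],cv2.hconcat([a[:, :],b[:, :272]]))
ax=rot(S["ee_rot"]).apply([0,0,1]);print(S["time_s"],S["eef_pos"].round(1),ax.round(3),S["force"].round(2))
for L in(139.4,115.4,79.4,-31):
  P=S["eef_pos"]+ax*L;print(L,P.round(1),"scene",proj(d["scene"],P).round(1),"top",proj(d["top"],P).round(1))
sp=np.array([[564,-158,76.]]);print("spot",proj(d["wrist"],sp,True),proj(d["scene"],sp),proj(d["top"],sp))
E
python3 look.py pics/c6.png
```

```text
16.3 [ 514.2 -163.7  215.1] [ 0.34   0.034 -0.94 ] [ 0.38  0.58 -2.41]
139.4 [ 561.7 -158.9   84.2] scene [[251.3 191.7]] top [[341.2 211.4]]
115.4 [ 553.5 -159.7  106.7] scene [[252.8 185.2]] top [[342.7 212.8]]
79.4 [ 541.2 -161.   140.5] scene [[255.2 175.2]] top [[345.1 215. ]]
-31 [ 503.7 -164.8  244.3] scene [[262.6 143.5]] top [[353.4 222.6]]
spot [[275.7668053  199.57956849]] [[251.02819657 194.02887225]] [[340.47300044 211.12444761]]
```

View pics/c6.png

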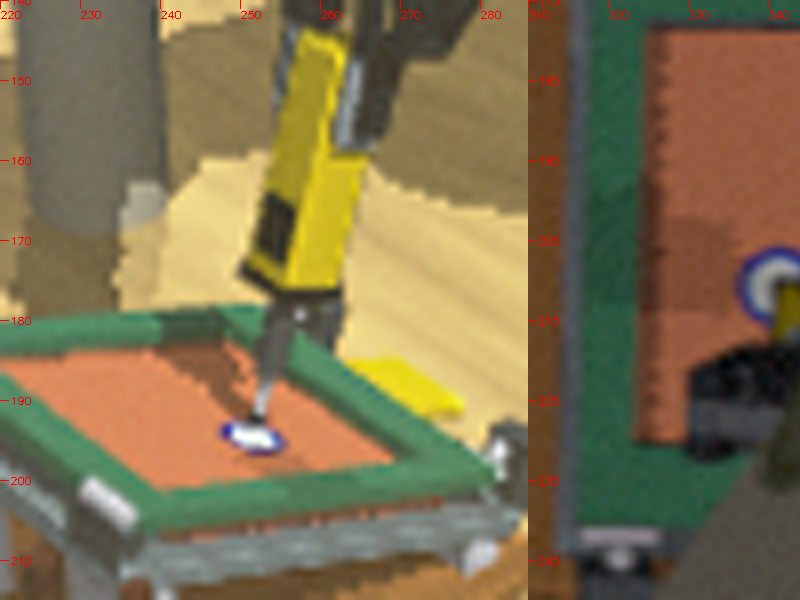

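Scene crop: the tip end is at (252.5,192.7), just above the ring centre at (251.6,194.6). The handle's slope in the image matches the tool axis. I'll close the gap now while watching the force.

>>> move_arm([
  [[0, 0, 4, 0, -1], [0, 0, 8, 0, -1], [0, 0, 10, 0, -1], [0, 0, 10, 0, -1], [0, 0, 10, 0, -1]],
])

```text
time_s: 16.92
eef_pos: [517.7, -163.5, 206.0]
ee_rot: [0.135, -0.696, 0.697, -0.11]
force: [-1.3, -0.6, 1.8]
grip_width: 0.349
```

```bash
python3 to.py
```

```text
t 16.925 pos [ 517.7 -163.5  206. ] jaw ang -1.567 z [ 0.341  0.034 -0.94 ] F [-1.29 -0.65  1.78] w 0.349 j [-0.63  0.23  1.74  0.29  0.93  0.8 ]
```

>>> move_arm([
  [[0, 0, 0, 0, -1], [0, 0, 0, 0, -1], [0, 0, 0, 0, -1]],
])

```text
time_s: 17.3
eef_pos: [517.7, -163.5, 206.0]
ee_rot: [0.135, -0.696, 0.697, -0.11]
force: [-0.8, -0.6, 0.9]
grip_width: 0.347
```

>>> move_arm([
  [[0, 0, -2, 0, -1], [0, 0, -2, 0, -1], [0, 0, -2, 0, -1]],
])

```text
time_s: 17.68
eef_pos: [517.0, -163.5, 207.9]
ee_rot: [0.135, -0.696, 0.697, -0.11]
force: [-0.8, 0.3, 0.7]
grip_width: 0.348
```

>>> move_arm([
  [[0, 0, 0, 0, -1], [0, 0, 0, 0, -1], [0, 0, 0, 0, -1]],
])

```text
time_s: 18.05
eef_pos: [517.0, -163.5, 207.8]
ee_rot: [0.135, -0.696, 0.697, -0.11]
force: [-0.9, -1.1, 0.0]
grip_width: 0.345
```

```bash
python3 look.py pics/c7.png
```

```text
18.2 [ 517.  -163.5  207.9] [ 0.341  0.034 -0.939] [-0.34 -0.87  0.33]
139.4 [ 564.6 -158.8   76.9] scene [[250.7 193.8]] top [[340.8 210.9]]
115.4 [ 556.4 -159.6   99.4] scene [[252.3 187.3]] top [[342.3 212.2]]
79.4 [ 544.1 -160.8  133.3] scene [[254.6 177.4]] top [[344.6 214.4]]
-31 [ 506.5 -164.6  237. ] scene [[262.  145.8]] top [[352.7 222. ]]
spot [[275.42141089 202.05737221]] [[251.02819657 194.02887225]] [[340.47300044 211.12444761]]
```

View pics/c7.png

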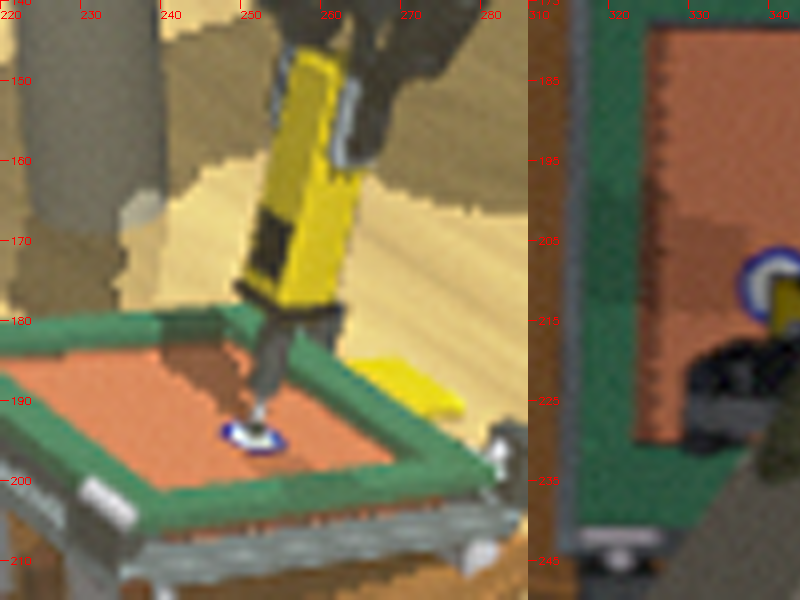

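```bash
cat > avg.py <<'E'
from rig import eyes,sense; import numpy as np; from h import rot
F=[]
for i in range(16): eyes.capture("top"); s=sense(); F.append(s["force"])
z=rot(s["ee_rot"]).apply([0,0,1]); F=np.array(F)
print(s["time_s"],F.mean(0).round(2),F.std(0).round(2),"along -tool z",(F@-z).mean().round(2),"pos",s["eef_pos"].round(1))
E
python3 avg.py
```

```text
19.0 [-0.46 -0.13  0.63] [0.35 0.46 0.55] along -tool z 0.75 pos [ 517.  -163.5  207.8]
```

>>> move_arm([
  [[0, 0, 1, 0, -1], [0, 0, 2, 0, -1], [0, 0, 2, 0, -1], [0, 0, 2, 0, -1]],
])

```text
time_s: 19.5
eef_pos: [517.7, -163.5, 206.0]
ee_rot: [0.135, -0.696, 0.697, -0.11]
force: [-0.4, 0.3, 1.2]
grip_width: 0.345
```

```bash
python3 avg.py
```

```text
20.3 [-0.38 -0.3   1.13] [0.46 0.54 0.49] along -tool z 1.2 pos [ 517.7 -163.5  206. ]
```

```bash
python3 to.py; python3 -c "
from rig import ctrl; print(ctrl.finish_job())"
```

```text
t 20.3 pos [ 517.7 -163.5  206. ] jaw ang -1.567 z [ 0.341  0.034 -0.939] F [-0.9  -0.81  1.65] w 0.347 j [-0.63  0.23  1.74  0.29  0.93  0.8 ]
the job is handed in; nothing more can be done
None
```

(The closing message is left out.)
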